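Find and mark the softest shock mount

TASK

Three shock-mount test stands stand in a row on the bench: with your fingertips press the rubber pad of each so that it clearly gives, one after another from the robot's left to its right, to feel which spring is the softest. Then mark that stand by pushing its white tag fully down, leaving the other two tags up. Only press: do not grip, lift or shift the stands, and leave the tape roll, screwdriver, canister and carton alone.

Things in the scene. Friction and masses are not known exactly. Their poses are not given: they have to be found in the camera images.
- stand_a: one of three identical-looking stands (letters mean nothing): loose 1.5 kg grey base 134 x 80 x 16 mm with a black rubber pad on a coil spring and, on the robot's side, a white T-shaped tag in an aluminium holder. Origin: centre of underside, z up, x along the length: pad at x +28 mm, tag at x -42 mm, y 0. Row across the bench, 150 mm or more apart in y, yaw within 0.5 rad; left = largest y
- pad_a_top (a point): centre of the flat top of the rubber pad of stand_a: disc of 50 mm diameter, 12 mm thick, top 80 mm above the bench at rest; moves with the pad
- pad_a (a joint): how far the pad of stand_a is pressed straight down, m: 0 at rest, 0.015 at its rigid end stop; it springs back when let go. It starts to give at about 0.5 N. The three springs differ: the softest pad needs about 4 N to its stop, the next about 10 N, the stiffest about 20 N; so under 6 N they go in about 15, 9 and 4 mm
- tag_a_top (a point): centre of the top of the tag of stand_a: flat head 20 (x) x 36 (y) x 5 mm, top 68 to 71 mm above the bench when up, 53 mm when fully down; moves with the tag
- tag_a (a joint): how far the tag of stand_a is pushed straight down, m: starts at 0 to 0.003 (up), 0.018 fully down with its head resting on the holder. It slides with about 2.5 N of friction and stays where it is left
- stand_b: one of three identical-looking stands (letters mean nothing): loose 1.5 kg grey base 134 x 80 x 16 mm with a black rubber pad on a coil spring and, on the robot's side, a white T-shaped tag in an aluminium holder. Origin: centre of underside, z up, x along the length: pad at x +28 mm, tag at x -42 mm, y 0. Row across the bench, 150 mm or more apart in y, yaw within 0.5 rad; left = largest y
- pad_b_top (a point): centre of the flat top of the rubber pad of stand_b: disc of 50 mm diameter, 12 mm thick, top 80 mm above the bench at rest; moves with the pad
- pad_b (a joint): how far the pad of stand_b is pressed straight down, m: 0 at rest, 0.015 at its rigid end stop; it springs back when let go. It starts to give at about 0.5 N. The three springs differ: the softest pad needs about 4 N to its stop, the next about 10 N, the stiffest about 20 N; so under 6 N they go in about 15, 9 and 4 mm
- tag_b_top (a point): centre of the top of the tag of stand_b: flat head 20 (x) x 36 (y) x 5 mm, top 68 to 71 mm above the bench when up, 53 mm when fully down; moves with the tag
- tag_b (a joint): how far the tag of stand_b is pushed straight down, m: starts at 0 to 0.003 (up), 0.018 fully down with its head resting on the holder. It slides with about 2.5 N of friction and stays where it is left
- stand_c: one of three identical-looking stands (letters mean nothing): loose 1.5 kg grey base 134 x 80 x 16 mm with a black rubber pad on a coil spring and, on the robot's side, a white T-shaped tag in an aluminium holder. Origin: centre of underside, z up, x along the length: pad at x +28 mm, tag at x -42 mm, y 0. Row across the bench, 150 mm or more apart in y, yaw within 0.5 rad; left = largest y
- pad_c_top (a point): centre of the flat top of the rubber pad of stand_c: disc of 50 mm diameter, 12 mm thick, top 80 mm above the bench at rest; moves with the pad
- pad_c (a joint): how far the pad of stand_c is pressed straight down, m: 0 at rest, 0.015 at its rigid end stop; it springs back when let go. It starts to give at about 0.5 N. The three springs differ: the softest pad needs about 4 N to its stop, the next about 10 N, the stiffest about 20 N; so under 6 N they go in about 15, 9 and 4 mm
- tag_c_top (a point): centre of the top of the tag of stand_c: flat head 20 (x) x 36 (y) x 5 mm, top 68 to 71 mm above the bench when up, 53 mm when fully down; moves with the tag
- tag_c (a joint): how far the tag of stand_c is pushed straight down, m: starts at 0 to 0.003 (up), 0.018 fully down with its head resting on the holder. It slides with about 2.5 N of friction and stays where it is left
- tape_roll: bystander: green tape ring lying flat, 96 mm outside diameter, 40 mm tall; origin at the centre of its underside
- screwdriver: bystander: screwdriver about 160 mm long lying on the bench; origin under its middle, x along it
- canister: bystander: white wipes canister, 84 mm diameter, 170 mm tall; origin at the centre of its underside
- carton: bystander: closed cardboard carton 140 x 100 x 60 mm; origin at the centre of its underside

How it is judged:
On the way, in this order (a step that is already met when the one before it is completed fails the run):
1. the left stand's pad is pressed in by at least 2 mm (((world y of stand_a above 0.11 m and value of joint pad_a above 0.002 m) or (world y of stand_b above 0.11 m and value of joint pad_b above 0.002 m) or (world y of stand_c above 0.11 m and value of joint pad_c above 0.002 m))), for 0.05 s.
2. the middle stand's pad is pressed in by at least 2 mm (((world y of stand_a between -0.11 and 0.11 m and value of joint pad_a above 0.002 m) or (world y of stand_b between -0.11 and 0.11 m and value of joint pad_b above 0.002 m) or (world y of stand_c between -0.11 and 0.11 m and value of joint pad_c above 0.002 m))), for 0.05 s.
3. the right stand's pad is pressed in by at least 2 mm (((world y of stand_a below -0.11 m and value of joint pad_a above 0.002 m) or (world y of stand_b below -0.11 m and value of joint pad_b above 0.002 m) or (world y of stand_c below -0.11 m and value of joint pad_c above 0.002 m))), for 0.05 s.
4. the tag of the stand with the softest pad is at least 15 mm down (the judge knows the softest stand by a 0.01 mm offset, too small to measure) (((y of tag_a_top in the frame of stand_a above 5e-06 m and value of joint tag_a above 0.015 m) or (y of tag_b_top in the frame of stand_b above 5e-06 m and value of joint tag_b above 0.015 m) or (y of tag_c_top in the frame of stand_c above 5e-06 m and value of joint tag_c above 0.015 m))), for 0.1 s.
At the end, for the whole second after the job is handed in: The softest stand's tag is at least 15 mm down (of 18), the other two tags are less than 7 mm down, all pads have sprung back (under 2 mm), every stand is at rest, upright and within 30 mm of where it started, and so are the four bystanders (((y of tag_a_top in the frame of stand_a above 5e-06 m and value of joint tag_a above 0.015 m) or (y of tag_b_top in the frame of stand_b above 5e-06 m and value of joint tag_b above 0.015 m) or (y of tag_c_top in the frame of stand_c above 5e-06 m and value of joint tag_c above 0.015 m)) and not ((y of tag_a_top in the frame of stand_a below 5e-06 m and value of joint tag_a above 0.007 m) or (y of tag_b_top in the frame of stand_b below 5e-06 m and value of joint tag_b above 0.007 m) or (y of tag_c_top in the frame of stand_c below 5e-06 m and value of joint tag_c above 0.007 m)) and value of joint each of pad_a, pad_b, pad_c below 0.002 m and distance of each of stand_a, stand_b, stand_c, tape_roll, screwdriver, canister, carton from where it was at the start of the episode below 0.03 m and angle between each of stand_a, stand_b, stand_c's own z axis and vertical below 0.05 rad and linear speed of each of stand_a, stand_b, stand_c below 0.02 m/s); the robot touches nothing.
It fails at once if a tag of another stand is pushed down (beyond 7 mm) ((y of tag_a_top in the frame of stand_a below 5e-06 m and value of joint tag_a above 0.007 m) or (y of tag_b_top in the frame of stand_b below 5e-06 m and value of joint tag_b above 0.007 m) or (y of tag_c_top in the frame of stand_c below 5e-06 m and value of joint tag_c above 0.007 m)).
It fails at once if a stand is lifted or tipped (10 mm, 0.15 rad) or shoved more than 30 mm (height (world z) of any of stand_a, stand_b, stand_c above 0.01 m or angle between any of stand_a, stand_b, stand_c's own z axis and vertical above 0.15 rad or distance of any of stand_a, stand_b, stand_c from where it was at the start of the episode above 0.03 m).
It fails at once if the tape roll, screwdriver, canister or carton is lifted or moved more than 30 mm (distance of any of tape_roll, screwdriver, canister, carton from where it was at the start of the episode above 0.03 m).
It also fails if it takes over 48 s, if anything falls off the work surface, if the arm or the gripper's body presses on something with over 40 N, if the wrist force passes 120 N, or if a joint passes its speed limit or range.

ROBOT

A 6-joint arm with a two-finger parallel gripper is mounted at the origin on the work surface. World frame = base frame: x ahead of the robot, y to its left, z up, the work surface at z = 0. Lengths are in m, angles in rad, forces in N, time in s.
With the tool pointing down it reaches from about 0.375 to 0.975 m from the base axis. Payload 3.8 kg.
Tool frame: the origin (TCP) lies midway between the tips of the shut fingers; the grasp point (between the pads) lies 19 mm behind it; z points along the fingers, y is the line along which they close (so a half turn about z gives the same grasp; the last joint's range is limited). The gripper opens to 85 mm and grips with 20 to 120 N. Pads are 22 mm wide; open, the fingers measure 114 mm over their backs; the gripper's body (76 mm by 85 mm) begins 54 mm behind the grasp point. The pads swing forward as they close: fully open they stand 13 mm farther back than shut.
Start: joints at [-1.265, 0.264, 1.604, -0, 1.274, -0.037], TCP at [0.227, -0.636, 0.231] pointing down, gripper open.
Joint ranges: [-2.63, 2.63], [-0.94, 2.18], [0.31, 2.57], [-1.31, 4.45], [0, 2.66], [-2.55, 2.55]. Speed limits (rad/s): [2.57, 2.57, 3.14, 3.14, 3.14, 3.14].

INTERFACE

Orientations are given as a rotation vector (axis times angle).
In Python, from workcell import bot gives the robot as it stands.
- The arm moves only by the tool servo_tool, never from a script. Its argument "series" is a list of rows, each a list of 7 numbers: the shift along the world's x, y, z in units of 0.15 m (1.0 is 0.15 m), then the turn, a rotation vector about the world's x, y, z in units of 180 degrees (1.0 is 180 degrees), then the closure, from 0 (fully open) to 1 (shut). A call has 1 to 20 rows; each row is the pose to reach, as a shift and turn from the pose commanded when the call began, turning the shorter way round; what a row does not reach only later rows make up. A row lasts 1/10 s, in which the tool goes at most 50 mm and 8.59 degrees, less where a joint would pass 70% of its speed; a pose out of reach is approached as far as the arm can. A call with a number of a shift or a turn outside -1 to 1 is refused whole. A call with a gripper value outside its range is refused whole. The fingers move at their own pace and stop on an object; "newtons" is the grip in N (left out, the last holds). Time passes only in rows, so rows that repeat a pose let the fingers close. It gives the time, the measured TCP pose, the force, the opening and the grip force at its end, in the units of the state.
- bot.read_state(): the state, without advancing time (a new reading comes with each control period).
- bot.read_camera(name): name is "scene" or "side" or "wrist"; returns the picture (480x640x3 uint8, red, green, blue); there is no depth.
- bot.camera_info(name): a dict with "vertical_fov" (degrees; the focal length in pixels is half the picture's height over the tangent of half this angle, whatever the lens; pixels are square), "cx", "cy" (the principal point, pixels), "R" (3x3) and "t" (3): a world point X has camera coordinates R X + t. Camera axes: x right, y down, z forward; pixel columns grow to the right and rows downward; lengths in m; the calibration is good to about 2 mm. A picture is of the moment at which its call begins: read the wrist's pose just before it. camera_info takes no time and is no camera call; for the wrist camera it gives the pose at the moment of the call.
- bot.finish_job(): hands the job in; it is judged then, once.
Trained networks look in the newest picture that a camera, given by its name, has taken for a name from the list of things; names that differ only in an ending like _2 or _b are one class to them, and where a whole thing is asked for, a point or a joint stands for the part that bears it (a point fixed in the world has none). Each returns a list of dicts, best first, with "score" (0 to 1); they miss things now and then, are a little off and sometimes report something else, mostly with a low value. They report only what shows in the picture. A call takes as long as a camera call.
- bot.recognise(target, camera): "box" ([left, top, right, bottom] as shares, 0 to 1, of the picture: columns of its width, rows of its height, round what is visible of it).
- bot.trace(target, camera): "mask" (480x640 bool, what is visible of it) and "box" ([left, top, right, bottom] as shares, 0 to 1, of the picture: columns of its width, rows of its height, round what is visible of it).
- bot.mark_of(target, camera): "at" ([row, column] as shares, 0 to 1, of the picture: columns of its width, rows of its height: a listed point, or the origin of a listed thing).
The state is a dict: "time": time; "q": joint angles; "joint_vel": joint speeds; "joint_torque": joint torques, N m; "tool_pos": TCP position; "tcp_rot": TCP orientation; "wrist_force": force on the tool from outside, world axes, zero at the start; "torque": the same for the moment, N m; "width": opening from 0.0 (shut) to 1.0 (fully open); "grip_force": force on a finger pad.
Only numpy, scipy, OpenCV 4.12 (cv2) and the standard library are available. Lean on these libraries where they do the work, as an engineer would, in place of code of your own. Each camera call takes 0.05 s, during which the arm holds its last target. There are 200 camera calls.

## Working session

There is one attempt and no reset: what is moved stays moved. The work goes in short steps, Python scripts to look and compute and a tool call to move; the robot and the scene stay as the last step left them, time stands still between calls to the robot, and variables do not carry over. Pictures are saved under pics/ and viewed, at most 10 in all, crops included, and the job is handed in when it is done.

Besides the shell and the picture viewer there is one more tool, called after ">>>" as a command line: name --pt "numbers of a row" for each row, then --argument value for the rest. servo_tool: Moves the arm, as the interface text tells. Shifts and turns lie within -1 to 1; 1 stands for 0.15 m of shift or 180 degrees of turn. Its arguments: {"type":"object","properties":{"series":{"type":"array","items":{"type":"array","items":{"type":"number"}}},"newtons":{"type":"number"}},"required":["series"]}

```bash
mkdir -p pics
cat > h.py <<'E'
import numpy as np, cv2
from workcell import bot
def cam(n):
    c=bot.camera_info(n); f=240/np.tan(np.radians(c["vertical_fov"])/2)
    K=np.array([[f,0,c["cx"]],[0,f,c["cy"]],[0,0,1]]); return K,np.array(c["R"]),np.array(c["t"])
def at_z(n,row,col,z):
    K,R,t=cam(n); o=-R.T@t; d=R.T@np.linalg.inv(K)@[col,row,1]; return o+d*(z-o[2])/d[2]
def proj(n,X):
    K,R,t=cam(n); p=K@(R@np.array(X)+t); return p[:2]/p[2]
E
python3 - <<'E'
from h import *
for n in("scene","side"):
    im=bot.read_camera(n); cv2.imwrite(f"pics/{n}.png",im[:,:,::-1])
    K,R,t=cam(n); print(n,"pos",(-R.T@t).round(3),"f",K[0,0].round(1))
    for tg,z in(("pad_a_top",.08),("tag_a_top",.07),("stand_a",0)):
        for m in bot.mark_of(tg,n):
            r,c=m["at"][0]*480,m["at"][1]*640
            print(tg,round(m["score"],2),round(c),round(r),at_z(n,r,c,z).round(4))
    for tg in ("tape_roll","screwdriver","canister","carton"):
        for m in bot.mark_of(tg,n)[:1]:
            r,c=m["at"][0]*480,m["at"][1]*640
            print(tg,round(m["score"],2),round(c),round(r),at_z(n,r,c,0).round(3))
print(bot.read_state())
E
```

```text
scene pos [ 1.006 -0.728  0.859] f 487.2
pad_a_top 0.74 330 191 [0.5266 0.1899 0.08  ]
pad_a_top 0.51 206 299 [ 0.4718 -0.263   0.08  ]
tag_a_top 0.43 313 185 [0.4642 0.2053 0.07  ]
stand_a 0.91 227 319 [ 0.493  -0.2378  0.    ]
stand_a 0.65 311 260 [0.5672 0.012  0.    ]
tape_roll 0.67 360 322 [ 0.757 -0.106  0.   ]
screwdriver 0.65 394 256 [0.743 0.121 0.   ]
canister 0.84 390 162 [0.57 0.51 0.  ]
carton 0.82 136 397 [ 0.454 -0.475  0.   ]
side pos [-0.178 -0.81   0.909] f 470.4
pad_a_top 0.47 278 226 [0.5174 0.1681 0.08  ]
tag_a_top 0.44 257 231 [0.4648 0.2071 0.07  ]
stand_a 0.95 373 318 [ 0.5011 -0.2472 -0.    ]
stand_a 0.62 320 264 [ 0.5532  0.0167 -0.    ]
stand_a 0.58 271 244 [0.5064 0.1984 0.    ]
tape_roll 0.78 391 253 [ 0.748 -0.096  0.   ]
canister 0.89 234 199 [0.577 0.512 0.   ]
carton 0.72 437 384 [ 0.454 -0.485  0.   ]
{'time': 0.8, 'q': array([-1.26489836e+00,  2.63858315e-01,  1.60397271e+00, -1.35658160e-05,
        1.27370100e+00, -3.68985167e-02]), 'joint_vel': array([1.23772438e-03, 1.61176472e-03, 9.97840278e-06, 1.83221351e-03,
       1.79135981e-03, 7.83918843e-04]), 'joint_torque': array([-1.33186717e-03, -5.14983666e+01, -3.67701280e+01, -1.69391401e-04,
        6.30990489e-04, -1.58791977e-05]), 'tool_pos': array([ 0.2268802 , -0.63573799,  0.2313226 ]), 'tcp_rot': array([ 3.09549769e+00,  5.35826490e-01, -7.42105013e-06]), 'wrist_force': array([ 0.92275256, -0.11951439,  0.22325119]), 'torque': array([ 0.02932637, -0.00409596, -0.0474018 ]), 'grip_force': 0.0, 'width': 1.0027652785024208}
```

View pics/scene.png

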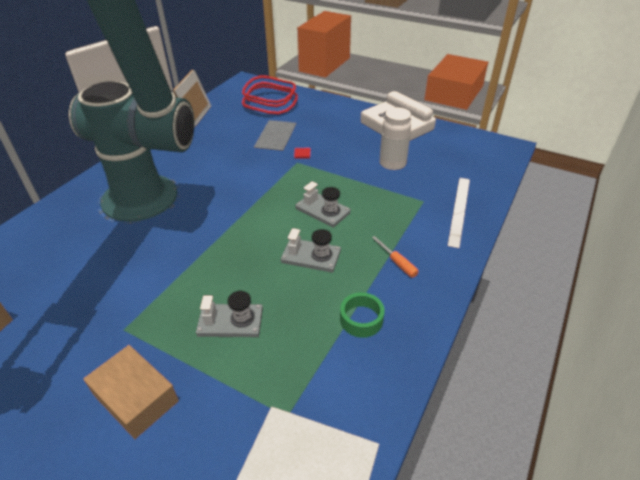

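View pics/side.png

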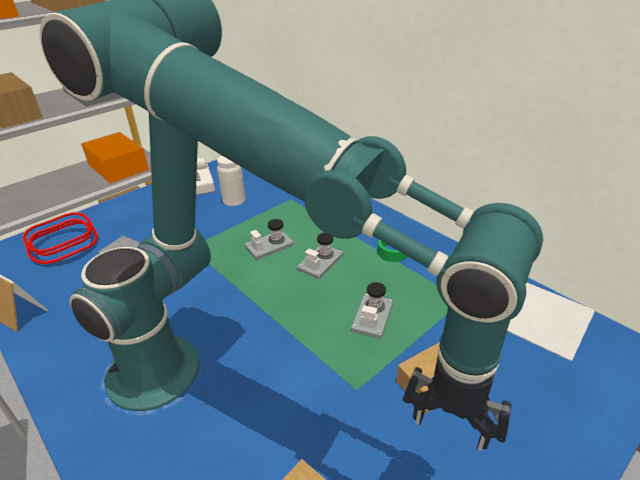

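The scene picture shows pads at about (331,194), (322,238), (239,301), with tags at (310,189), (294,238), (207,302). The side picture shows pads at (275,225), (325,239), (376,290), with tags at (257,233), (312,255), (368,312). I'll refine these by fitting colour blobs.

```bash
cat > m.py <<'E'
from h import *
P={"scene":{"pad":[(331,194),(322,238),(239,301)],"tag":[(310,189),(294,238),(207,302)]},
   "side":{"pad":[(275,225),(325,239),(376,290)],"tag":[(257,235),(312,255),(368,312)]}}
tiles=[]
for k in("pad","tag"):
  for i in range(3):
    uv={}
    for n in P:
        im=cv2.imread(f"pics/{n}.png").astype(int); x0,y0=P[n][k][i]; h=15
        w=im[y0-h:y0+h,x0-h:x0+h]; m=(w.max(2)<50) if k=="pad" else (w.min(2)>185)
        nn,l,s,c=cv2.connectedComponentsWithStats(m.astype(np.uint8))
        j=1+np.argmax(s[1:,4]); uv[n]=np.array([x0-h+s[j,0],y0-h+s[j,1],s[j,2],s[j,3]])
        c=c[j]+[x0-h,y0-h]; uv[n]=(c,s[j])
        z=.074 if k=="pad" else .068
        print(k,i,n,c.round(1),s[j],at_z(n,c[1],c[0],z).round(4))
        t=cv2.resize(w.astype(np.uint8),(180,180),interpolation=cv2.INTER_CUBIC)
        tiles.append(t)
    A=[np.hstack([K@R,(K@t)[:,None]]) for K,R,t in (cam(n) for n in P)]
    X=cv2.triangulatePoints(A[0],A[1],*[uv[n][0].astype(float).reshape(2,1) for n in P]); print("  tri",(X[:3]/X[3]).ravel().round(4))
cv2.imwrite("pics/crops.png",np.vstack([np.hstack(tiles[i*4:i*4+4]) for i in range(3)]))
E
python3 m.py
```

```text
pad 0 scene [330.8 193.7] [  7   9  16  12 145] [0.5288 0.1888 0.074 ]
pad 0 side [274.6 227.1] [ 8 12 15  9 50] [0.5129 0.1796 0.074 ]
  tri [0.5236 0.197  0.0633]
pad 1 scene [321.2 237.4] [  6   8  18  14 200] [0.5889 0.0258 0.074 ]
pad 1 side [324.7 241.9] [ 8 14 15  7 45] [0.5722 0.0153 0.074 ]
  tri [0.5844 0.0314 0.063 ]
pad 2 scene [239.  300.7] [  5   6  21  19 297] [ 0.5315 -0.2292  0.074 ]
pad 2 side [375.5 294.1] [ 6 14 18  9 57] [ 0.5137 -0.2393  0.074 ]
  tri [ 0.5256 -0.226   0.0618]
tag 0 scene [310.1 185.6] [10  8 11  8 43] [0.4584 0.201  0.068 ]
tag 0 side [255.1 233.2] [ 9 10 10  7 46] [0.4544 0.2027 0.068 ]
  tri [0.4562 0.2052 0.0652]
tag 1 scene [293.4 233.6] [10  6 10 10 68] [0.5195 0.0113 0.068 ]
tag 1 side [311.6 251.9] [ 8  9 14  7 51] [0.5174 0.0123 0.068 ]
  tri [0.5184 0.0131 0.0665]
tag 2 scene [206.  302.1] [  9   9  11  13 109] [ 0.4685 -0.2617  0.068 ]
tag 2 side [369.9 310. ] [ 9  8 16 15 92] [ 0.4658 -0.2641  0.068 ]
  tri [ 0.4676 -0.2616  0.0661]
```

View pics/crops.png

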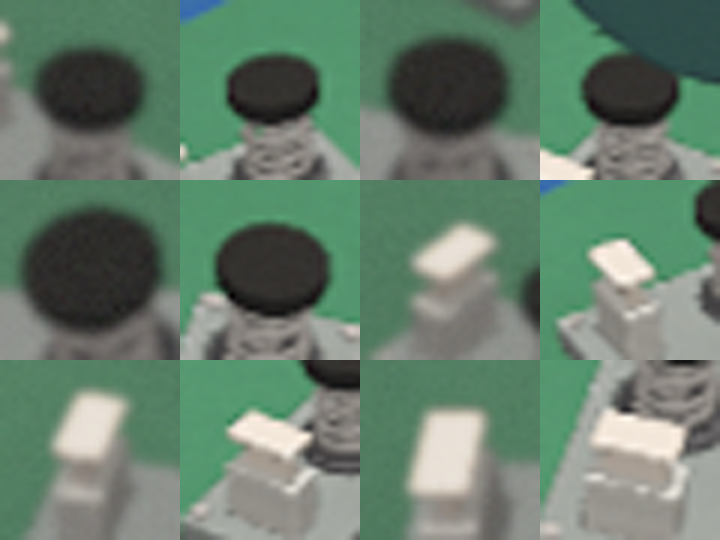

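Tags L/M/R are at about (.457,.203), (.519,.012) and (.467,-.262). Pads are at about (.529,.189), (.588,.024) and (.530,-.229). The tag-to-pad spacing comes out at 70–72 mm, which fits the 70 mm in the text. Moving toward the left pad with the fingers shut.

>>> servo_tool --pt "0.34 0.92 0 0 0 0 1" --pt "0.34 0.92 0 0 0 0 1" --pt "0.34 0.92 0 0 0 0 1" --pt "0.34 0.92 0 0 0 0 1" --newtons 40

```text
time: 1.2
tool_pos: [0.2791, -0.4926, 0.2308]
tcp_rot: [-3.091, -0.541, -0.001]
wrist_force: [-0.3, -1.3, -0.0]
width: 0.334
grip_force: 0.0
```

>>> servo_tool --pt "0.335 0.916 0 0 0 0 1" --pt "0.335 0.916 0 0 0 0 1" --pt "0.335 0.916 0 0 0 0 1"

```text
time: 1.5
tool_pos: [0.3284, -0.3594, 0.2315]
tcp_rot: [3.095, 0.534, 0.001]
wrist_force: [0.8, -0.0, 0.8]
width: 0.001
grip_force: 0.0
```

>>> servo_tool --pt "0.335 0.916 0 0 0 0 1" --pt "0.335 0.916 0 0 0 0 1" --pt "0.335 0.916 0 0 0 0 1"

```text
time: 1.8
tool_pos: [0.379, -0.2217, 0.2319]
tcp_rot: [3.095, 0.535, 0.002]
wrist_force: [1.1, -0.5, -0.2]
width: -0.002
grip_force: 0.0
```

>>> servo_tool --pt "0.335 0.916 0 0 0 0 1" --pt "0.335 0.916 0 0 0 0 1" --pt "0.335 0.916 0 0 0 0 1"

```text
time: 2.1
tool_pos: [0.4296, -0.0841, 0.232]
tcp_rot: [3.095, 0.535, 0.003]
wrist_force: [0.7, 0.7, 0.3]
width: 0.002
grip_force: 0.0
```

>>> servo_tool --pt "0.335 0.916 0 0 0 0 1" --pt "0.335 0.916 0 0 0 0 1" --pt "0.335 0.916 0 0 0 0 1"

```text
time: 2.4
tool_pos: [0.4801, 0.0538, 0.232]
tcp_rot: [3.095, 0.536, 0.003]
wrist_force: [0.6, -0.6, -0.2]
width: 0.001
grip_force: 0.0
```

>>> servo_tool --pt "0.335 0.916 0 0 0 0 1" --pt "0.335 0.916 0 0 0 0 1" --pt "0.335 0.916 0 0 0 0 1" --pt "0.335 0.916 0 0 0 0 1" --pt "0.335 0.916 0 0 0 0 1" --pt "0.335 0.916 0 0 0 0 1"

```text
time: 3.0
tool_pos: [0.5291, 0.1883, 0.2311]
tcp_rot: [3.095, 0.535, -0.001]
wrist_force: [-0.6, -0.1, 0.4]
width: 0.003
grip_force: 0.0
```

Run:
```python
from h import *
print({k:np.round(v,3) for k,v in bot.read_state().items()})
im=bot.read_camera("wrist"); cv2.imwrite("pics/w1.png",im[:,:,::-1])
for X in ((.529,.189,.08),(.457,.203,.07),(.588,.024,.08),(.519,.012,.07)): print(X,proj("wrist",X).round(0))
for tg,z in(("pad_a_top",.08),("tag_a_top",.07)):
    for m in bot.mark_of(tg,"wrist"):
        r,c=m["at"][0]*480,m["at"][1]*640; print(tg,round(m["score"],2),round(c),round(r),at_z("wrist",r,c,z).round(4))
```

```text
{'time': np.float64(3.0), 'q': array([ 2.980e-01,  5.100e-02,  1.849e+00, -1.000e-03,  1.242e+00,
        1.527e+00]), 'joint_vel': array([-0.016, -0.014,  0.011,  0.003, -0.   ,  0.003]), 'joint_torque': array([ 6.7800e-01, -3.8837e+01, -3.6689e+01,  4.6000e-02, -3.6000e-02,
       -4.0000e-03]), 'tool_pos': array([0.529, 0.188, 0.231]), 'tcp_rot': array([ 3.095e+00,  5.350e-01, -1.000e-03]), 'wrist_force': array([-0.625, -0.063,  0.388]), 'torque': array([-0.027,  0.029,  0.019]), 'grip_force': np.float64(0.0), 'width': np.float64(0.003)}
(0.529, 0.189, 0.08) [319. 218.]
(0.457, 0.203, 0.07) [278. 285.]
(0.588, 0.024, 0.08) [532. 217.]
(0.519, 0.012, 0.07) [501. 290.]
pad_a_top 0.81 316 228 [0.5206 0.1884 0.08  ]
tag_a_top 0.68 278 286 [0.4559 0.2026 0.07  ]
tag_a_top 0.44 474 13 [0.7117 0.1319 0.07  ]
```

View pics/w1.png

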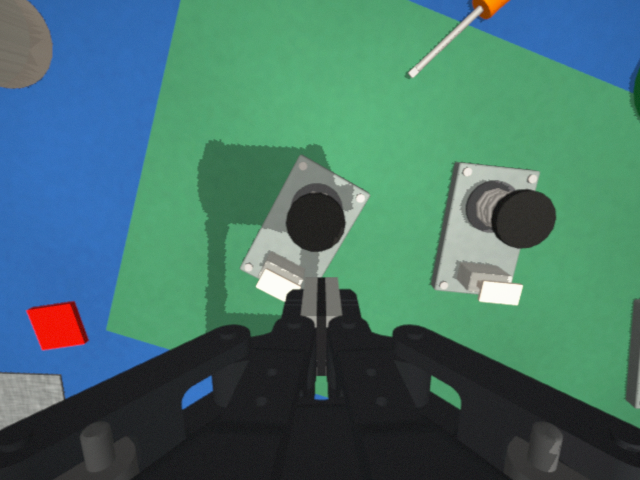

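The wrist view shows the left pad at about (316,221) and its tag at (280,284), both within 3 px of the projected estimates. Pressing.

>>> servo_tool --pt "0 0 -0.96 0 0 0 1" --pt "0 0 -0.96 0 0 0 1" --pt "0 0 -0.96 0 0 0 1" --pt "0 0 -0.96 0 0 0 1" --pt "0 0 -0.96 0 0 0 1" --pt "0 0 -0.96 0 0 0 1"

```text
time: 3.75
tool_pos: [0.5315, 0.1895, 0.0904]
tcp_rot: [-3.095, -0.535, -0.008]
wrist_force: [0.2, -0.0, 0.9]
width: -0.0
grip_force: 0.0
```

>>> servo_tool --pt "0 0 -0.03 0 0 0 1" --pt "0 0 -0.06 0 0 0 1" --pt "0 0 -0.08 0 0 0 1" --pt "0 0 -0.08 0 0 0 1" --pt "0 0 -0.08 0 0 0 1"

```text
time: 4.25
tool_pos: [0.5301, 0.1896, 0.0761]
tcp_rot: [-3.095, -0.536, -0.003]
wrist_force: [1.3, 0.0, 2.5]
width: 0.003
grip_force: 1.4
```

>>> servo_tool --pt "0 0 0 0 0 0 1" --pt "0 0 0 0 0 0 1"

```text
time: 4.45
tool_pos: [0.5299, 0.1895, 0.0759]
tcp_rot: [-3.095, -0.536, -0.003]
wrist_force: [1.6, 0.0, 3.5]
width: -0.001
grip_force: 1.5
```

>>> servo_tool --pt "0 0 0 0 0 0 1"

```text
time: 4.55
tool_pos: [0.5296, 0.1895, 0.0756]
tcp_rot: [-3.095, -0.536, -0.002]
wrist_force: [2.0, 0.4, 4.5]
width: 0.001
grip_force: 1.6
```

>>> servo_tool --pt "0 0 0 0 0 0 1"

```text
time: 4.65
tool_pos: [0.5295, 0.1895, 0.0755]
tcp_rot: [-3.095, -0.536, -0.001]
wrist_force: [1.9, 0.4, 4.9]
width: 0.002
grip_force: 1.6
```

>>> servo_tool --pt "0 0 -0.02 0 0 0 1" --pt "0 0 -0.04 0 0 0 1" --pt "0 0 -0.04 0 0 0 1" --pt "0 0 -0.04 0 0 0 1" --pt "0 0 -0.04 0 0 0 1" --pt "0 0 -0.04 0 0 0 1" --pt "0 0 -0.04 0 0 0 1"

```text
time: 5.35
tool_pos: [0.5295, 0.1894, 0.0697]
tcp_rot: [-3.095, -0.536, -0.001]
wrist_force: [1.7, 0.4, 6.8]
width: -0.002
grip_force: 3.4
```

>>> servo_tool --pt "0 0 0 0 0 0 1" --pt "0 0 0 0 0 0 1"

```text
time: 5.55
tool_pos: [0.5295, 0.1894, 0.0697]
tcp_rot: [-3.095, -0.536, -0.001]
wrist_force: [0.3, 0.0, 7.8]
width: 0.001
grip_force: 3.4
```

>>> servo_tool --pt "0 0 0 0 0 0 1"

```text
time: 5.65
tool_pos: [0.5295, 0.1894, 0.0697]
tcp_rot: [-3.095, -0.536, -0.001]
wrist_force: [1.4, 0.8, 6.0]
width: 0.002
grip_force: 3.4
```

>>> servo_tool --pt "0 0 0 0 0 0 1"

```text
time: 5.75
tool_pos: [0.5295, 0.1894, 0.0697]
tcp_rot: [-3.095, -0.536, -0.001]
wrist_force: [1.5, 0.8, 7.2]
width: -0.001
grip_force: 3.4
```

Left pad: about 7 N at 10 mm, so it looks like the medium spring. Next is the middle stand.

>>> servo_tool --pt "0 0 0.3 0 0 0 1" --pt "0 0 0.3 0 0 0 1" --pt "0.4 -0.95 0.3 0 0 0 1" --pt "0.4 -0.95 0.3 0 0 0 1" --pt "0.4 -0.95 0.3 0 0 0 1" --pt "0.4 -0.95 0.3 0 0 0 1"

```text
time: 6.35
tool_pos: [0.5895, 0.042, 0.1129]
tcp_rot: [3.095, 0.529, -0.003]
wrist_force: [-0.4, 0.2, 0.2]
width: -0.001
grip_force: 0.0
```

>>> servo_tool --pt "0 -0.15 0 0 0 0 1" --pt "0 -0.15 0 0 0 0 1" --pt "0 -0.15 0 0 0 0 1" --pt "0 -0.15 -0.2 0 0 0 1" --pt "0 -0.15 -0.2 0 0 0 1" --pt "0 -0.15 -0.2 0 0 0 1"

```text
time: 6.95
tool_pos: [0.5876, 0.0254, 0.0833]
tcp_rot: [-3.094, -0.538, 0.005]
wrist_force: [0.1, -0.4, 0.1]
width: -0.002
grip_force: 0.0
```

>>> servo_tool --pt "0 0 -0.05 0 0 0 1" --pt "0 0 -0.1 0 0 0 1" --pt "0 0 -0.14 0 0 0 1" --pt "0 0 -0.14 0 0 0 1" --pt "0 0 -0.14 0 0 0 1" --pt "0 0 -0.14 0 0 0 1" --pt "0 0 -0.14 0 0 0 1"

```text
time: 7.65
tool_pos: [0.5905, 0.0251, 0.0671]
tcp_rot: [-3.095, -0.536, -0.004]
wrist_force: [-6.3, 1.6, 18.1]
width: -0.001
grip_force: 8.6
```

>>> servo_tool --pt "0 0 0 0 0 0 1" --pt "0 0 0 0 0 0 1" --pt "0 0 0 0 0 0 1"

```text
time: 7.95
tool_pos: [0.5906, 0.025, 0.0671]
tcp_rot: [-3.095, -0.536, -0.005]
wrist_force: [-6.6, 1.4, 17.7]
width: 0.001
grip_force: 8.6
```

>>> servo_tool --pt "0 0 0 0 0 0 1"

```text
time: 8.05
tool_pos: [0.5906, 0.025, 0.0671]
tcp_rot: [-3.095, -0.536, -0.005]
wrist_force: [-6.3, 1.2, 17.6]
width: -0.002
grip_force: 8.6
```

>>> servo_tool --pt "0 0 0 0 0 0 1"

```text
time: 8.15
tool_pos: [0.5905, 0.0251, 0.0671]
tcp_rot: [-3.095, -0.536, -0.005]
wrist_force: [-6.8, 1.7, 17.1]
width: 0.0
grip_force: 8.6
```

Middle pad: about 17.5 N at 13 mm, so it's the stiffest. Next is the right stand.

>>> servo_tool --pt "0 0 0.33 0 0 0 1" --pt "0 0 0.33 0 0 0 1" --pt "-0.2 -0.85 0.33 0 0 0 1" --pt "-0.2 -0.85 0.33 0 0 0 1" --pt "-0.2 -0.85 0.33 0 0 0 1"

```text
time: 8.65
tool_pos: [0.5588, -0.1054, 0.1133]
tcp_rot: [3.094, 0.536, 0.002]
wrist_force: [0.7, 0.9, -0.5]
width: -0.0
grip_force: 0.0
```

>>> servo_tool --pt "-0.2 -0.84 0 0 0 0 1" --pt "-0.2 -0.84 0 0 0 0 1" --pt "-0.2 -0.84 0 0 0 0 1" --pt "-0.2 -0.84 0 0 0 0 1" --pt "-0.2 -0.84 0 0 0 0 1" --pt "-0.2 -0.84 -0.2 0 0 0 1" --pt "-0.2 -0.84 -0.2 0 0 0 1" --pt "-0.2 -0.84 -0.2 0 0 0 1"

```text
time: 9.45
tool_pos: [0.5286, -0.2276, 0.0822]
tcp_rot: [-3.094, -0.538, 0.003]
wrist_force: [0.4, -0.3, -0.5]
width: 0.004
grip_force: 0.0
```

>>> servo_tool --pt "0 0 -0.05 0 0 0 1" --pt "0 0 -0.1 0 0 0 1" --pt "0 0 -0.11 0 0 0 1" --pt "0 0 -0.11 0 0 0 1" --pt "0 0 -0.11 0 0 0 1" --pt "0 0 -0.11 0 0 0 1" --pt "0 0 -0.11 0 0 0 1"

```text
time: 10.15
tool_pos: [0.5297, -0.2295, 0.0668]
tcp_rot: [3.095, 0.536, 0.002]
wrist_force: [3.3, 0.6, 4.0]
width: 0.0
grip_force: 1.9
```

>>> servo_tool --pt "0 0 0 0 0 0 1" --pt "0 0 0 0 0 0 1" --pt "0 0 0 0 0 0 1"

```text
time: 10.45
tool_pos: [0.5295, -0.2295, 0.0665]
tcp_rot: [3.095, 0.536, 0.001]
wrist_force: [2.3, 0.7, 3.4]
width: -0.002
grip_force: 1.9
```

>>> servo_tool --pt "0 0 0 0 0 0 1"

```text
time: 10.55
tool_pos: [0.5294, -0.2295, 0.0665]
tcp_rot: [3.095, 0.536, 0.001]
wrist_force: [2.7, 0.8, 4.1]
width: 0.004
grip_force: 2.0
```

>>> servo_tool --pt "0 0 0 0 0 0 1"

```text
time: 10.65
tool_pos: [0.5294, -0.2295, 0.0665]
tcp_rot: [3.095, 0.536, 0.001]
wrist_force: [2.2, 0.9, 2.7]
width: -0.001
grip_force: 2.0
```

Right pad: about 3.5 N at 13.5 mm, so it's the softest. I'll lift and re-measure its tag from above.

>>> servo_tool --pt "0 0 1 0 0 0 1" --pt "0 0 1 0 0 0 1" --pt "0 0 1 0 0 0 1" --pt "-0.4 0 1 0 0 0 1" --pt "-0.4 0 1 0 0 0 1" --pt "-0.4 0 1 0 0 0 1" --pt "-0.4 0 1 0 0 0 1" --pt "-0.4 0 1 0 0 0 1"

```text
time: 11.45
tool_pos: [0.4693, -0.229, 0.215]
tcp_rot: [-3.094, -0.536, 0.002]
wrist_force: [-0.1, 0.7, 0.7]
width: 0.001
grip_force: 0.0
```

Run:
```python
from h import *
print(bot.read_state()["tool_pos"])
im=bot.read_camera("wrist"); cv2.imwrite("pics/w2.png",im[:,:,::-1])
for X in ((.530,-.229,.08),(.467,-.262,.07)): print(X,proj("wrist",X).round(0))
for m in bot.mark_of("tag_a_top","wrist"):
    r,c=m["at"][0]*480,m["at"][1]*640; print(round(m["score"],2),round(c),round(r),at_z("wrist",r,c,.07).round(4))
```

```text
[ 0.46925339 -0.22902254  0.21503895]
(0.53, -0.229, 0.08) [348. 147.]
(0.467, -0.262, 0.07) [358. 236.]
```

View pics/w2.png

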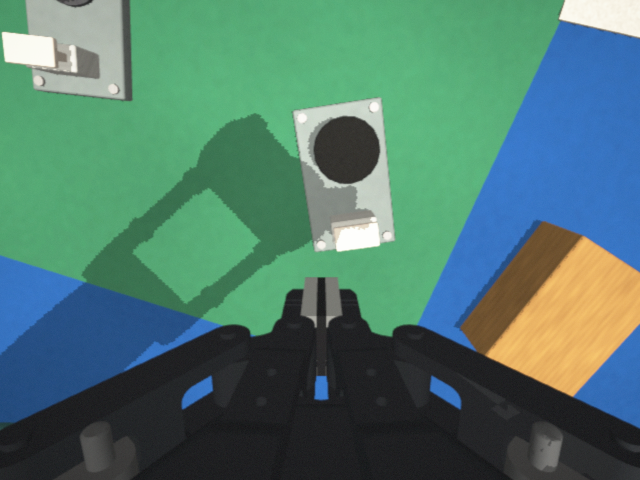

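The tag shows centred at about (357,236), matching the projected estimate of (358,236). Pushing it down.

>>> servo_tool --pt "-0.015 -0.22 0 0 0 0 1" --pt "-0.015 -0.22 0 0 0 0 1" --pt "-0.015 -0.22 -0.9 0 0 0 1" --pt "-0.015 -0.22 -0.9 0 0 0 1" --pt "-0.015 -0.22 -0.9 0 0 0 1" --pt "-0.015 -0.22 -0.9 0 0 0 1" --pt "-0.015 -0.22 -0.9 0 0 0 1" --pt "-0.015 -0.22 -0.9 0 0 0 1"

```text
time: 12.35
tool_pos: [0.469, -0.2632, 0.0837]
tcp_rot: [3.093, 0.536, 0.005]
wrist_force: [-0.0, -0.6, 0.1]
width: 0.002
grip_force: 0.0
```

>>> servo_tool --pt "0 0 -0.04 0 0 0 1" --pt "0 0 -0.08 0 0 0 1" --pt "0 0 -0.11 0 0 0 1" --pt "0 0 -0.14 0 0 0 1" --pt "0 0 -0.17 0 0 0 1" --pt "0 0 -0.18 0 0 0 1" --pt "0 0 -0.19 0 0 0 1" --pt "0 0 -0.19 0 0 0 1" --pt "0 0 -0.19 0 0 0 1" --pt "0 0 -0.19 0 0 0 1"

```text
time: 13.35
tool_pos: [0.467, -0.2623, 0.053]
tcp_rot: [3.095, 0.536, 0.0]
wrist_force: [0.1, -0.5, 5.1]
width: 0.004
grip_force: 2.5
```

>>> servo_tool --pt "0 0 -0.005 0 0 0 1" --pt "0 0 -0.01 0 0 0 1" --pt "0 0 -0.01 0 0 0 1" --pt "0 0 -0.01 0 0 0 1" --pt "0 0 -0.01 0 0 0 1"

```text
time: 13.85
tool_pos: [0.467, -0.2624, 0.0529]
tcp_rot: [3.095, 0.536, 0.0]
wrist_force: [-3.4, 0.9, 14.0]
width: -0.0
grip_force: 7.2
```

>>> servo_tool --pt "0 0 0.95 0 0 0 1" --pt "0 0 0.95 0 0 0 1" --pt "0 0 0.95 0 0 0 1" --pt "0 0 0.95 0 0 0 1" --pt "-0.4 0 0.95 0 0 0 1" --pt "-0.4 0 0.95 0 0 0 1" --pt "-0.4 0 0.95 0 0 0 1" --pt "-0.4 0 0.95 0 0 0 1" --pt "-0.4 0 0.95 0 0 0 1" --pt "-0.4 0 0.95 0 0 0 1"

```text
time: 14.85
tool_pos: [0.4077, -0.2623, 0.1937]
tcp_rot: [-3.095, -0.537, -0.0]
wrist_force: [0.2, -0.4, 0.8]
width: -0.003
grip_force: 0.0
```

Run:
```python
from h import *
s=bot.read_camera("scene"); w=bot.read_camera("side")
cv2.imwrite("pics/end.png",np.hstack([cv2.resize(s[170:350,180:380],(400,360)),cv2.resize(w[210:350,240:400],(400,360))])[:,:,::-1])
```

```text
(no output)
```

View pics/end.png

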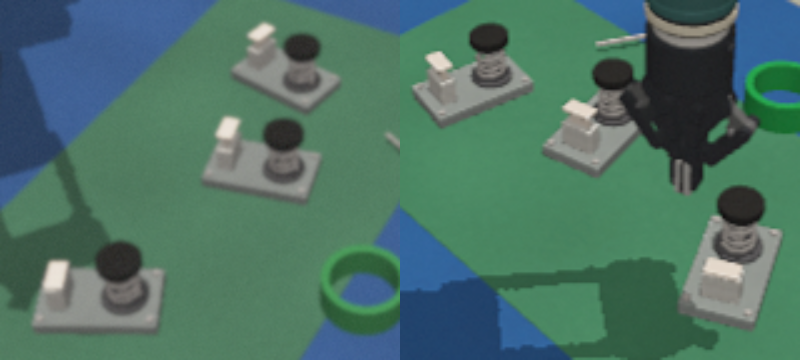

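The right stand's tag sits flush on its holder: crop (57,280) on the left, (722,278) on the right. The other two tags are up, all pads have sprung back, and the arm is clear. Handing in.

```bash
python3 -c "
from workcell import bot
print(bot.finish_job())"
```

```text
the job is handed in; nothing more can be done
None
```

I pressed the three pads left to right, found the right stand softest (about 3.5 N at 13.5 mm), pushed its tag fully down with the other two left up, and handed the job in; no verdict came back.

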